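# Ready a sensor board and crack the desiccator's stuck lid

### The job

A sensor board is about to go into the desiccator. First set it ready on the loading tray, lying flat inside the four corner stops, and let go of it; then take the desiccator's lid by its knob, pull it up until the sticky seal lets go, and finish while still holding the lid just open: level, over the jar, about two centimetres above the rim, so that the air inside can even out gently. Do not let the lid fly up when it comes free, and leave the other things on the desk where they are.

Things in the scene. Friction and masses are not known exactly. Their poses are not given: they have to be found in the camera images.
- sensor_board: loose circuit board 64 (x) x 44 (y) x 4 mm, 30 g, flat on the desk. On its middle a steel shield can 28 (x) x 20 (y) mm, top 21 mm above the board's underside: grip it there, across the 20 mm (y). Low pin header (top 14 mm up) along the +x end. Origin: centre of the underside, z up. It may lie in the tray either way round
- tray: loading tray, fixed: aluminium plate 110 (x) x 150 (y) mm on rubber feet, a folded edge 20 mm high at each y end. Origin: centre of the underside, on the desk; z up. Plate top at z = 12 mm. Round its middle four L-shaped corner stops (tops at z = 18 mm) bound a bay of 69 (x) x 49 (y) mm: 2.5 mm to spare on every side of the board; the stops are black, the sides open between them
- desiccator: round glass jar with a grey rim 132 mm across, fixed to the desk; a white plate, another board and a steel cartridge inside, not to be handled. Origin: centre of the underside, on the desk; z up. Top of the rim at z = 85 mm. A sealing ring in the rim clings to the lid's plug: see knob
- lid: loose lid, 0.25 kg: aluminium disc 132 mm across, 10 mm thick, black knob on its middle, and beneath it a plug 92 mm across and 16 mm deep that sits in the jar's mouth. Origin: centre of the disc's underside, which lies on the rim when shut; z up. Let go, it drops back onto the jar
- knob (a point): grip point on the lid's axis, 30 mm above the disc's underside. The knob is a ribbed cylinder 28 mm across, 10 to 46 mm above that underside (top 131 mm above the desk when shut). Lifting straight up takes a pull that climbs to a peak of about 14 N (10 to 19) some 4 mm up, then drops suddenly; from 10 mm up only the lid's weight, about 2.5 N, is left
- vial_1: bystander: screw-cap glass vial, 28 mm wide, 58 mm tall, standing; origin at the centre of its underside
- forceps: bystander: steel forceps, 133 mm long, lying on the desk; origin at the centre of its underside
- stopper_1: bystander: rubber stopper, 22 mm wide, 20 mm tall, standing; origin at the centre of its underside
There are look-alikes about, which are no part of the job. There is more than one size of the sensor_board; the one meant has the size given above.

How it is judged:
By the outcome, as a careful person would: the job done as asked, in the order asked, and still so for the second after the job is handed in, while the arm keeps its last pose, push and grip.
It also fails if it takes over 48 s, if anything falls off the work surface, if the arm or the gripper's body presses on something with over 40 N, if the wrist force passes 120 N, or if a joint passes its speed limit or range.

### The arm

A 6-joint arm with a two-finger parallel gripper is mounted at the origin on a cart in front of the work surface, level with it; the furniture and walls round the work are solid. World frame = base frame: x ahead of the robot, y to its left, z up, the work surface at z = 0. Lengths are in m, angles in rad, forces in N, time in s.
With the tool pointing down it reaches from about 0.375 to 0.9 m from the base axis. Payload 3.1 kg.
Tool frame: the origin (TCP) lies midway between the tips of the shut fingers; the grasp point (between the pads) lies manip.grip_depth behind it (manip.grip_depth is the distance from the TCP to the grasp point, in m); z points along the fingers, y is the direction in which the jaws open and shut (so a half turn about z gives the same grasp; the last joint's range is limited). The gripper opens to 85 mm and grips with 20 to 120 N. Pads are 22 mm wide; open, the fingers measure 114 mm over their backs; the gripper's body (76 mm by 85 mm) begins 54 mm behind the grasp point. The pads swing forward as they close: fully open they stand 13 mm farther back than shut.
Start: joints at [1.028, 0.527, 1.433, -0, 1.181, -0.178], TCP at [0.223, 0.584, 0.231] pointing down, gripper open.
Joint ranges: [-3.08, 3.08], [-0.75, 2.2], [0.22, 2.44], [-1.43, 4.57], [0, 2.65], [-2.85, 2.85]. Speed limits (rad/s): [2.79, 2.79, 3.14, 3.14, 3.14, 3.14].

### API

Orientations are given as a unit quaternion [x, y, z, w].
In Python, from station import manip, vision gives the robot as it stands.
- The arm moves only by the shell command python3 -m crank 'ROWS' [FORCE]. ROWS is JSON, a list of rows, each an object with "grip": the closure, from 0 (fully open) to 1 (shut); "offset": the shift along the tool's x, y, z in mm, a list of three; "angular": the turn, a rotation vector about the tool's x, y, z in degrees, a list of three. A call has 1 to 10 rows; each row is the pose to reach, as a shift and turn from the pose commanded when the call began, along the tool's axes at that moment; what a row does not reach only later rows make up. A row lasts 1/10 s, in which the tool goes at most 50 mm and 8.59 degrees, less where a joint would pass 70% of its speed; a pose out of reach is approached as far as the arm can. A call with a gripper value outside its range is refused whole. The fingers move at their own pace and stop on an object; FORCE is the grip in N (left out, the last holds). Time passes only in rows, so rows that repeat a pose let the fingers close. It gives the time, the measured TCP pose, the force and the opening at its end, in the units of the state.
- manip.sense(): the state, without advancing time (a new reading comes with each control period).
- vision.snapshot(name): name is "scene" or "top" or "wrist"; returns a dict with "pixels" (400x640x3 uint8, red, green, blue), "intrinsics" (3x3 intrinsics, pixels), "R" (3x3) and "t" (3): a world point X has camera coordinates R X + t. Camera axes: x right, y down, z forward; pixel columns grow to the right and rows downward; lengths in m; the calibration is good to about 2 mm. A picture is of the moment at which its call begins. There is no depth.
- manip.sign_off(): hands the job in, once; it reports no verdict.
The state is a dict: "t": time; "q": joint angles; "qd": joint speeds; "tau": joint torques, N m; "tcp_pos": TCP position; "tool_rot": TCP orientation; "force": force on the tool from outside, world axes, zero at the start; "ft_torque": the same for the moment, N m; "finger_gap": opening from 0.0 (shut) to 1.0 (fully open).
Only numpy, scipy, OpenCV 4.12 (cv2) and the standard library are available. Lean on these libraries where they do the work, as an engineer would, in place of code of your own. Each camera call takes 0.05 s, during which the arm holds its last target.

## Working session

There is one attempt and no reset: what is moved stays moved. The work goes in short steps, Python scripts to look and compute and a shell command to move; the robot and the scene stay as the last step left them, time stands still between calls to the robot, and variables do not carry over. Pictures are saved under pics/ and viewed, and the job is handed in when it is done.

```bash
ls; mkdir -p pics; python3 - <<'E'
from station import manip, vision
import cv2
print(manip.sense(), manip.grip_depth)
for n in ["scene","top","wrist"]:
    s=vision.snapshot(n); cv2.imwrite(f"pics/{n}0.png",s["pixels"][:,:,::-1]); print(n,s["intrinsics"],s["R"],s["t"])
E
```

```text
pics
{'t': 0.0, 'q': array([ 1.02749979e+00,  5.28499042e-01,  1.43395363e+00,  2.24768942e-06,
        1.18139659e+00, -1.78485388e-01]), 'qd': array([ 0.00012694, -0.00131753,  0.00112876, -0.00016676,  0.00018829,
       -0.00011132]), 'tau': array([ 1.73474182e-04, -4.42351019e+01, -1.78024828e+01, -3.01282789e-04,
        8.54195212e-03, -8.47853414e-06]), 'tcp_pos': array([0.22255539, 0.583236  , 0.23029711]), 'tool_rot': array([ 1.81396069e-01,  9.83409474e-01, -1.05525487e-03, -3.99385484e-04]), 'force': array([-1.0414882 ,  0.16280037, -0.2464529 ]), 'ft_torque': array([ 0.05197815, -0.06267547, -0.08534188]), 'finger_gap': 1.0010764059366248} 0.0187
scene [[412.35277315   0.         316.59763929]
 [  0.         412.35277315 202.14402353]
 [  0.           0.           1.        ]] [[ 0.69117191 -0.72267707  0.00438658]
 [-0.42042513 -0.40701882 -0.81091207]
 [ 0.58781298  0.55863542 -0.58515158]] [-0.47013738  0.3091846   0.85044915]
top [[485.90522078   0.         313.9148024 ]
 [  0.         485.90522078 204.26961055]
 [  0.           0.           1.        ]] [[ 0.01399202 -0.9998713   0.00784915]
 [-0.9987851  -0.0143469  -0.04714334]
 [ 0.04724988 -0.00717998 -0.9988573 ]] [-0.09967666  0.58225405  1.33592058]
wrist [[353.20902773   0.         316.3462013 ]
 [  0.         353.20902773 206.74847797]
 [  0.           0.           1.        ]] [[ 3.56370345e-01  9.34344394e-01 -8.55176642e-04]
 [ 8.86165248e-01 -3.37703834e-01  3.17281066e-01]
 [ 2.96160988e-01 -1.13827391e-01 -9.48331163e-01]] [-0.62463457 -0.0412059   0.3794406 ]
```

View pics/scene0.png

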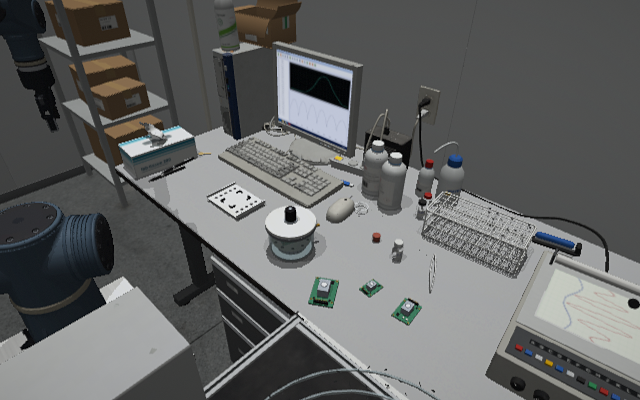

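View pics/top0.png

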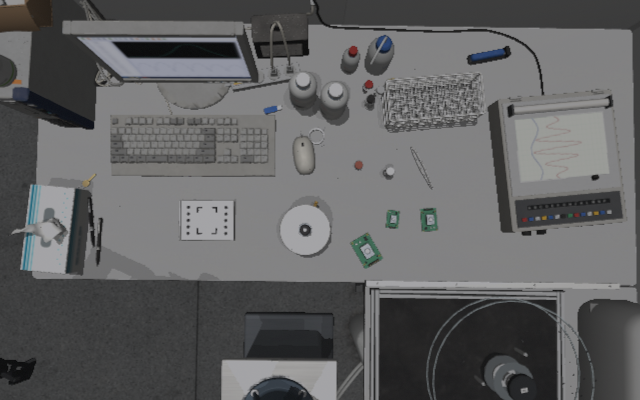

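View pics/wrist0.png

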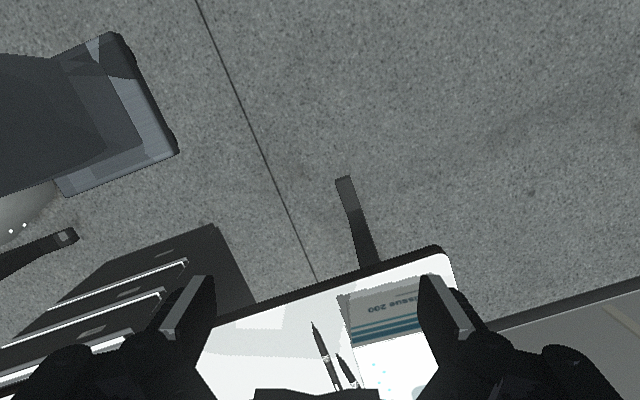

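```bash
cat > h.py <<'E'
from station import manip, vision
import numpy as np, cv2
def ray(s,u,v,z):
    K=s["intrinsics"];R=s["R"];t=s["t"]
    d=R.T@np.linalg.inv(K)@np.array([u,v,1.]); c=-R.T@t
    return c+d*(z-c[2])/d[2]
def proj(s,X):
    p=s["intrinsics"]@(s["R"]@np.asarray(X,float)+s["t"]); return p[:2]/p[2]
def crop(s,name,u0,v0,w,h,k):
    c=s["pixels"][v0:v0+h,u0:u0+w,::-1]
    cv2.imwrite(name,cv2.resize(c,None,fx=k,fy=k,interpolation=cv2.INTER_CUBIC))
E
python3 - <<'E'
from h import *
s=vision.snapshot("top")
crop(s,"pics/t1.png",340,190,110,85,7)
crop(s,"pics/t2.png",170,190,170,75,4)
s=vision.snapshot("scene")
crop(s,"pics/s1.png",300,260,130,60,6)
E
```

```text
(no output)
```

View pics/t1.png

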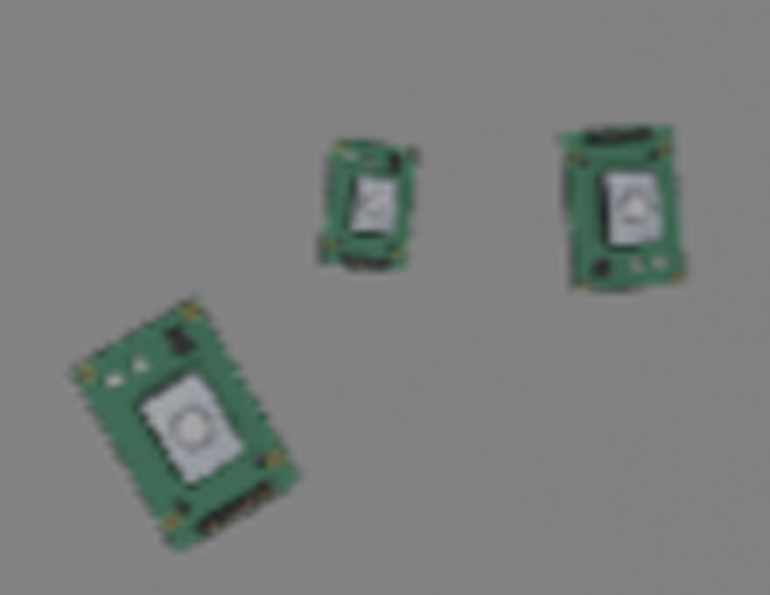

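View pics/t2.png

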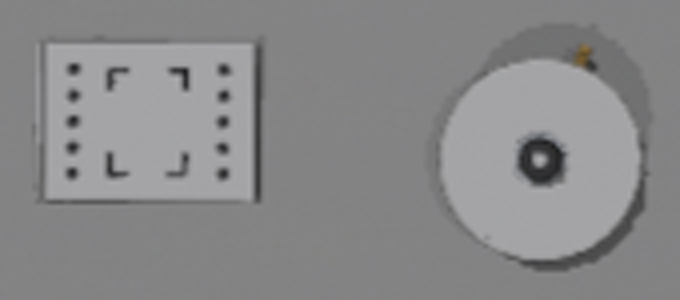

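View pics/s1.png

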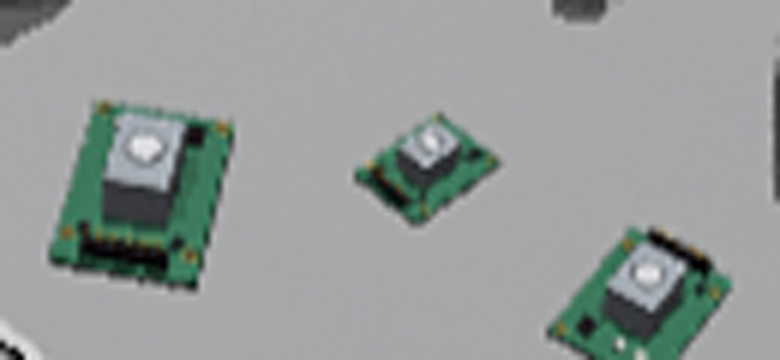

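```bash
python3 - <<'E'
from h import *
s=vision.snapshot("top")
f=lambda x,y,k,u0,v0:((x+.5)/k-.5+u0,(y+.5)/k-.5+v0)
def quad(P,z,n):
    W=np.array([ray(s,*p,z)[:2] for p in P])
    e=np.roll(W,-1,0)-W
    print(n,"c",W.mean(0).round(4),"L",(np.linalg.norm(e,axis=1)*1e3).round(1),"ang",np.degrees(np.arctan2(e[:,1],e[:,0])).round(1))
g=lambda L,k,u,v:[f(*p,k,u,v) for p in L]
quad(g([(190,297),(300,472),(178,552),(70,372)],7,340,190),.004,"big")
quad(g([(562,133),(672,127),(685,285),(574,290)],7,340,190),.004,"med")
quad(g([(335,140),(415,150),(405,268),(322,262)],7,340,190),.004,"small")
quad(g([(192,372),(245,450),(193,483),(138,405)],7,340,190),.021,"bigcan")
quad(g([(603,173),(656,170),(663,244),(610,248)],7,340,190),.021,"medcan")
quad(g([(107,68),(189,68),(189,178),(107,178)],4,170,190),.018,"bay")
quad(g([(42,42),(259,42),(257,201),(42,201)],4,170,190),.02,"tray")
print("lid",ray(s,*f(541,159,4,170,190),.095), "r", ray(s,*f(441,159,4,170,190),.095),ray(s,*f(641,159,4,170,190),.095),"knobtop",ray(s,*f(541,159,4,170,190),.131))
E
```

```text
big c [ 0.4584 -0.2383] L [82.1 58.2 83.2 56.5] ang [-147.2  123.8   31.7  -57.3]
med c [ 0.5463 -0.4132] L [44.2 63.4 44.5 62.9] ang [ -86.1 -175.2   93.4    4.6]
small c [ 0.5464 -0.3115] L [32.3 47.4 33.3 49.1] ang [-96.3 175.5  86.7  -5.7]
bigcan c [ 0.4575 -0.2393] L [37.  24.3 37.4 25. ] ang [-145.1  123.    35.9  -57.9]
medcan c [ 0.546  -0.4129] L [21.  29.3 21.  29.7] ang [ -86.  -174.4   95.1    5.5]
bay c [0.5347 0.2042] L [56.6 75.9 56.4 75.9] ang [ -89.2 -178.7   90.8    1.5]
tray c [0.5358 0.2024] L [149.6 109.6 147.7 109.5] ang [ -89.2 -179.5   90.8    1.5]
lid [ 0.51397768 -0.0681991   0.095     ] r [ 0.51306916 -0.0031131   0.095     ] [ 0.51488694 -0.13333762  0.095     ] knobtop [ 0.51414358 -0.06858305  0.131     ]
```

```bash
cat >> h.py <<'E'
from scipy.spatial.transform import Rotation as Ro
def plan(x,y,z,yaw=None):
    """TCP target, tool-y yaw deg (mod 180): prints offset mm & angular deg for tool-down pose"""
    st=manip.sense(); R=Ro.from_quat(st["tool_rot"]).as_matrix(); p=st["tcp_pos"]
    off=R.T@(np.array([x,y,z])-p)*1e3
    cy=np.degrees(np.arctan2(R[1,1],R[0,1]))
    print("tcp",p.round(4),"yaw",round(cy,2),"gap",round(st["finger_gap"],3),"t",round(st["t"],2),"F",st["force"].round(1),"q6",st["q"][5].round(2),"tiltz",R[:,2].round(4))
    if yaw is not None:
        d=(yaw-cy+90)%180-90
        a=np.radians(cy+d); yt=np.array([np.cos(a),np.sin(a),0]); zt=np.array([0,0,-1.]); T=np.stack([np.cross(yt,zt),yt,zt],1)
        print("angular",np.degrees(Ro.from_matrix(R.T@T).as_rotvec()).round(2),"alt z turn",round(-d+180,1),round(-d-180,1))
    print("offset",off.round(1),"n",np.ceil(np.linalg.norm(off)/50))
E
python3 - <<'E'
from h import *
s=vision.snapshot("wrist"); c=-s["R"].T@s["t"]; st=manip.sense(); R=Ro.from_quat(st["tool_rot"]).as_matrix()
print("cam in tool",R.T@(c-st["tcp_pos"]), "dir",R.T@s["R"][2], "right",R.T@s["R"][0])
plan(.45,.08,.24,95); plan(.50,-.413,.20,95)
E
```

```text
cam in tool [ 0.08149865  0.0002532  -0.14180125] dir [-3.17562844e-01  9.24846846e-04  9.48236777e-01] right [ 4.32605052e-04  9.99999562e-01 -8.30454132e-04]
tcp [0.2229 0.5837 0.2311] yaw 69.1 gap 1.001 t 0.35 F [ 0.3 -0.6  0.1] q6 -0.18 tiltz [-2.e-04 -4.e-04 -1.e+00]
angular [-3.00e-02 -1.00e-02 -2.59e+01] alt z turn 154.1 -205.9
offset [-391.9 -389.5   -8.8] n 12.0
tcp [0.2229 0.5837 0.2311] yaw 69.1 gap 1.001 t 0.35 F [ 0.3 -0.6  0.1] q6 -0.18 tiltz [-2.e-04 -4.e-04 -1.e+00]
angular [-3.00e-02 -1.00e-02 -2.59e+01] alt z turn 154.1 -205.9
offset [-614.5 -832.2   31.4] n 21.0
```

```bash
python3 - <<'E'
from h import *
plan(.50,.204,.20,91)
E
```

```text
tcp [0.2229 0.5837 0.2311] yaw 69.1 gap 1.001 t 0.35 F [ 0.3 -0.6  0.1] q6 -0.18 tiltz [-2.e-04 -4.e-04 -1.e+00]
angular [-3.00e-02 -1.00e-02 -2.19e+01] alt z turn 158.1 -201.9
offset [-394.4 -255.9   31.2] n 10.0
```

```bash
python3 -m crank '[{"grip":0.3,"offset":[-20,-13,2],"angular":[0,0,-2]},{"grip":0.3,"offset":[-55,-36,5],"angular":[0,0,-4]},{"grip":0.3,"offset":[-95,-62,8],"angular":[0,0,-6]},{"grip":0.3,"offset":[-137,-89,11],"angular":[0,0,-8]},{"grip":0.3,"offset":[-178,-115,14],"angular":[0,0,-10]},{"grip":0.3,"offset":[-219,-142,17],"angular":[0,0,-12]},{"grip":0.3,"offset":[-260,-169,20],"angular":[0,0,-14]},{"grip":0.3,"offset":[-301,-195,24],"angular":[0,0,-17]},{"grip":0.3,"offset":[-342,-222,27],"angular":[0,0,-19]},{"grip":0.3,"offset":[-375,-243,30],"angular":[0,0,-21]}]' 30
python3 -m crank '[{"grip":0.3,"offset":[-15,-10,1],"angular":[0,0,-1]},{"grip":0.3,"offset":[-19,-13,1],"angular":[0,0,-1]},{"grip":0.3,"offset":[-19,-13,1],"angular":[0,0,-1]}]'
python3 - <<'E'
from h import *
plan(.5,-.413,.2,95)
s=vision.snapshot("wrist"); cv2.imwrite("pics/w1.png",s["pixels"][:,:,::-1])
np.savez("w1.npz",**s)
E
```

```text
t: 1.35
tcp_pos: [0.4882, 0.2208, 0.2014]
tool_rot: [-0.001, 1.0, -0.0, 0.0]
force: [0.7, -0.3, -0.4]
finger_gap: 0.704
t: 1.65
tcp_pos: [0.5058, 0.2099, 0.2003]
tool_rot: [-0.009, 1.0, 0.0, -0.0]
force: [-0.3, 0.2, -0.1]
finger_gap: 0.697
tcp [0.5058 0.2099 0.2003] yaw 91.01 gap 0.697 t 1.65 F [-0.3  0.2 -0.1] q6 -1.4 tiltz [-2.e-04  2.e-04 -1.e+00]
angular [ 0.01 -0.01 -3.99] alt z turn 176.0 -184.0
offset [ 1.680e+01 -6.227e+02  1.000e-01] n 13.0
```

View pics/w1.png

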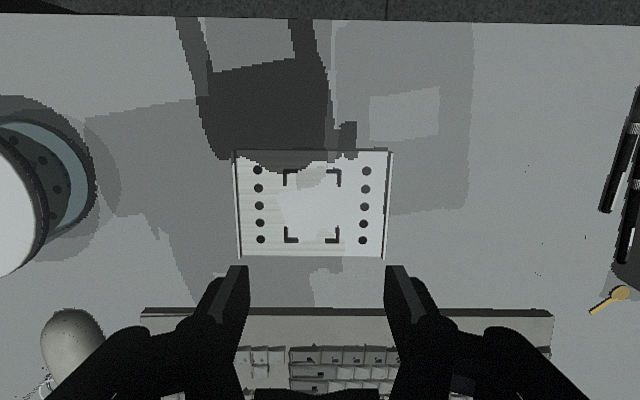

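```bash
python3 - <<'E'
from h import *
s=np.load("w1.npz"); crop(s,"pics/w1c.png",230,145,170,120,4)
crop(s,"pics/w1d.png",275,160,75,90,6)
E
```

```text
(no output)
```

View pics/w1c.png

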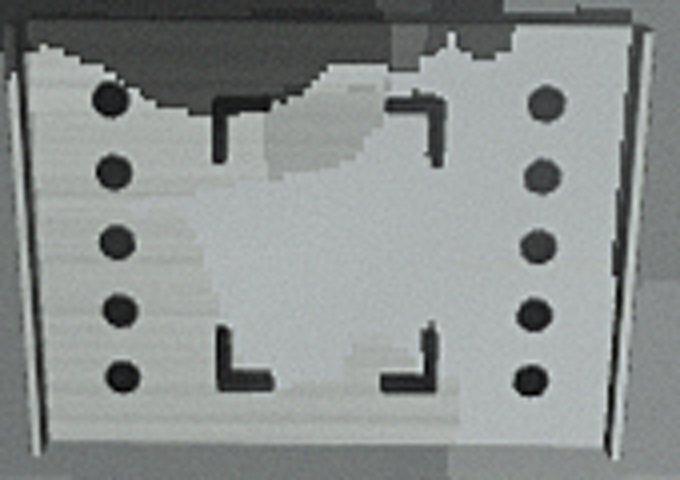

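View pics/w1d.png

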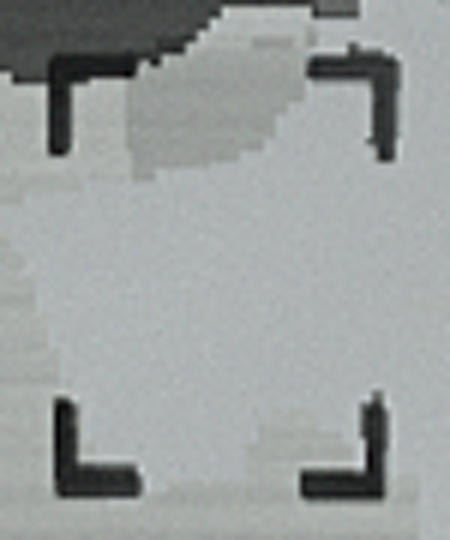

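```bash
python3 -m crank '[{"grip":0.3,"offset":[2,-25,0],"angular":[0,0,0]},{"grip":0.3,"offset":[4,-70,0],"angular":[0,0,0]},{"grip":0.3,"offset":[6,-118,0],"angular":[0,0,0]},{"grip":0.3,"offset":[8,-166,0],"angular":[0,0,0]},{"grip":0.3,"offset":[10,-214,0],"angular":[0,0,-1]},{"grip":0.3,"offset":[11,-262,0],"angular":[0,0,-1]},{"grip":0.3,"offset":[12,-310,0],"angular":[0,0,-2]},{"grip":0.3,"offset":[13,-358,0],"angular":[0,0,-2]},{"grip":0.3,"offset":[14,-406,0],"angular":[0,0,-3]},{"grip":0.3,"offset":[14,-454,0],"angular":[0,0,-3]}]'
python3 -m crank '[{"grip":0.3,"offset":[0,-48,0],"angular":[0,0,0]},{"grip":0.3,"offset":[0,-96,0],"angular":[0,0,-1]},{"grip":0.3,"offset":[0,-135,0],"angular":[0,0,-1]},{"grip":0.3,"offset":[0,-155,0],"angular":[0,0,-1]},{"grip":0.3,"offset":[0,-162,0],"angular":[0,0,-1]},{"grip":0.3,"offset":[0,-162,0],"angular":[0,0,-1]}]'
python3 - <<'E'
from h import *
plan(.546,-.413,.1,95)
s=vision.snapshot("wrist"); cv2.imwrite("pics/w2.png",s["pixels"][:,:,::-1])
np.savez("w2.npz",**s)
E
```

```text
t: 2.7
tcp_pos: [0.5, -0.2438, 0.2005]
tool_rot: [-0.037, 0.999, 0.0, -0.0]
force: [0.8, 0.4, 0.2]
finger_gap: 0.699
t: 3.3
tcp_pos: [0.5121, -0.4045, 0.2]
tool_rot: [-0.045, 0.999, 0.001, -0.0]
force: [-0.3, -0.1, -0.3]
finger_gap: 0.701
tcp [ 0.5121 -0.4045  0.2   ] yaw 95.13 gap 0.701 t 3.3 F [-0.3 -0.1 -0.3] q6 -2.5 tiltz [-5.0e-04  1.1e-03 -1.0e+00]
angular [ 0.07 -0.02  0.13] alt z turn 180.1 -179.9
offset [-33.  -11.6 100. ] n 3.0
```

View pics/w2.png

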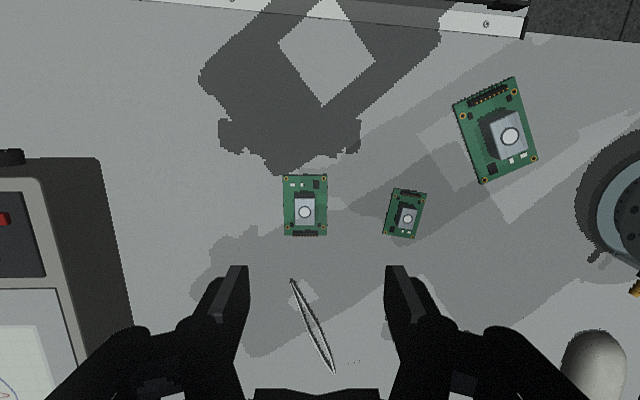

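```bash
python3 - <<'E'
from h import *
s=np.load("w2.npz"); crop(s,"pics/w2c.png",275,165,65,80,7)
s=np.load("w1.npz")
f=lambda x,y,k,u0,v0:((x+.5)/k-.5+u0,(y+.5)/k-.5+v0)
def quad(P,z,n):
    W=np.array([ray(s,*p,z)[:2] for p in P])
    e=np.roll(W,-1,0)-W
    print(n,"c",W.mean(0).round(4),"L",(np.linalg.norm(e,axis=1)*1e3).round(1),"ang",np.degrees(np.arctan2(e[:,1],e[:,0])).round(1))
g=lambda L,k,u,v:[f(*p,k,u,v) for p in L]
quad(g([(48,56),(399,58),(384,498),(55,498)],6,275,160),.018,"outer")
quad(g([(70,77),(372,78),(366,471),(77,467)],6,275,160),.018,"inner18")
quad(g([(70,77),(372,78),(366,471),(77,467)],6,275,160),.012,"inner12")
quad(g([(110,99),(546,103),(530,381),(123,377)],4,230,145),.012,"holes")
s=np.load("w2.npz")
for p in [(293,280),(334,372),(305,205)]: print(ray(s,*p,.003).round(4))
E
```

```text
outer c [0.5336 0.2063] L [54.7 74.9 55.  75.2] ang [  90.7    0.4  -89.  -179.8]
inner18 c [0.5326 0.2062] L [47.2 66.8 48.  66.2] ang [  90.8    1.2  -89.9 -179.5]
inner12 c [0.5346 0.2062] L [48.1 68.  48.9 67.4] ang [  90.8    1.2  -89.9 -179.5]
holes c [0.5342 0.2062] L [103.8  72.2 103.5  72. ] ang [  90.5    0.4  -89.6 -179.4]
[ 0.6302 -0.4186  0.003 ]
[ 0.7507 -0.361   0.003 ]
[ 0.5434 -0.4125  0.003 ]
```

View pics/w2c.png

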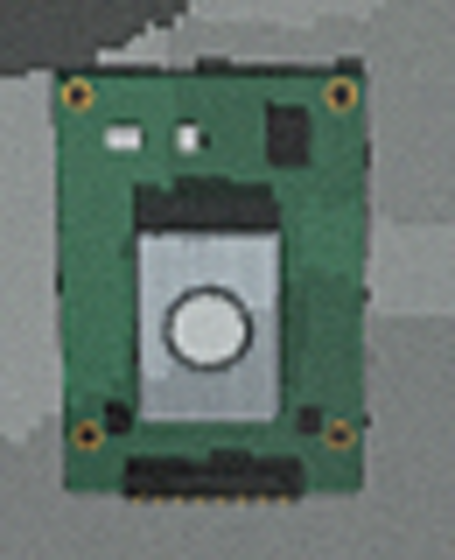

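```bash
cat >> h.py <<'E'
f=lambda x,y,k,u0,v0:((x+.5)/k-.5+u0,(y+.5)/k-.5+v0)
g=lambda L,k,u,v:[f(*p,k,u,v) for p in L]
def quad(s,P,z,n):
    W=np.array([ray(s,*p,z)[:2] for p in P])
    e=np.roll(W,-1,0)-W
    print(n,"c",W.mean(0).round(4),"L",(np.linalg.norm(e,axis=1)*1e3).round(1),"ang",np.degrees(np.arctan2(e[:,1],e[:,0])).round(1))
E
python3 - <<'E'
from h import *
s=np.load("w2.npz")
quad(s,g([(138,234),(279,232),(280,419),(138,420)],7,275,165),.021,"can")
quad(s,g([(57,74),(362,74),(362,492),(65,492)],7,275,165),.004,"board")
quad(s,g([(78,94),(341,94),(341,435),(88,435)],7,275,165),.004,"holes")
plan(.546,-.4125,.08,94.8)
E
```

```text
can c [ 0.5439 -0.4125] L [19.1 27.2 19.8 27.1] ang [  96.     5.4  -84.5 -176. ]
board c [ 0.544  -0.4126] L [42.7 63.4 44.  63.4] ang [  95.1    5.7  -84.9 -175.5]
holes c [ 0.5409 -0.4128] L [36.9 51.5 37.2 51.4] ang [  95.1    5.5  -84.9 -174.8]
tcp [ 0.512  -0.4036  0.2001] yaw 95.17 gap 0.698 t 3.35 F [-0.3  0.9 -0.2] q6 -2.5 tiltz [-9.0e-04  1.8e-03 -1.0e+00]
angular [ 0.11 -0.04  0.37] alt z turn 180.4 -179.6
offset [-33.1 -12.2 120. ] n 3.0
```

```bash
python3 -m crank '[{"grip":0.4,"offset":[-10,-3,20],"angular":[0,0,0]},{"grip":0.4,"offset":[-20,-7,60],"angular":[0,0,0]},{"grip":0.4,"offset":[-31,-11,100],"angular":[0,0,0]},{"grip":0.4,"offset":[-32,-11,130],"angular":[0,0,0]},{"grip":0.4,"offset":[-32,-11,150],"angular":[0,0,0]},{"grip":0.4,"offset":[-32,-11,150],"angular":[0,0,0]},{"grip":0.4,"offset":[-32,-11,150],"angular":[0,0,0]}]'
python3 - <<'E'
from h import *
plan(.545,-.4126,.007,95.2)
s=vision.snapshot("wrist"); cv2.imwrite("pics/w3.png",s["pixels"][:,:,::-1])
np.savez("w3.npz",**s)
s=vision.snapshot("scene"); crop(s,"pics/s3.png",330,220,160,120,4)
E
```

```text
t: 4.05
tcp_pos: [0.5451, -0.412, 0.0507]
tool_rot: [-0.045, 0.999, 0.0, -0.0]
force: [0.0, 0.2, 0.3]
finger_gap: 0.602
tcp [ 0.5451 -0.412   0.0507] yaw 95.2 gap 0.602 t 4.05 F [0.  0.2 0.3] q6 -2.47 tiltz [-6.e-04  8.e-04 -1.e+00]
angular [ 0.05 -0.03  0.  ] alt z turn 180.0 -180.0
offset [ 0.2 -0.6 43.7] n 1.0
```

View pics/w3.png

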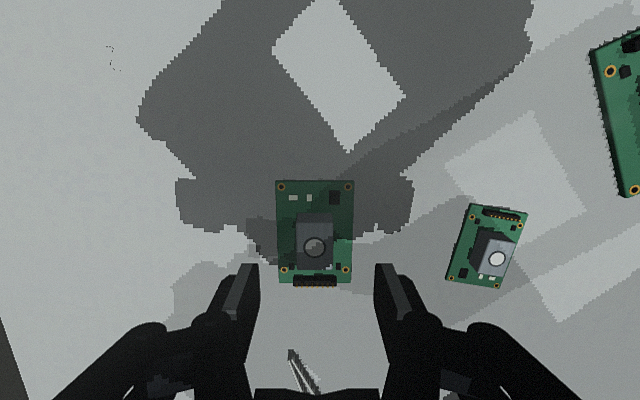

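View pics/s3.png

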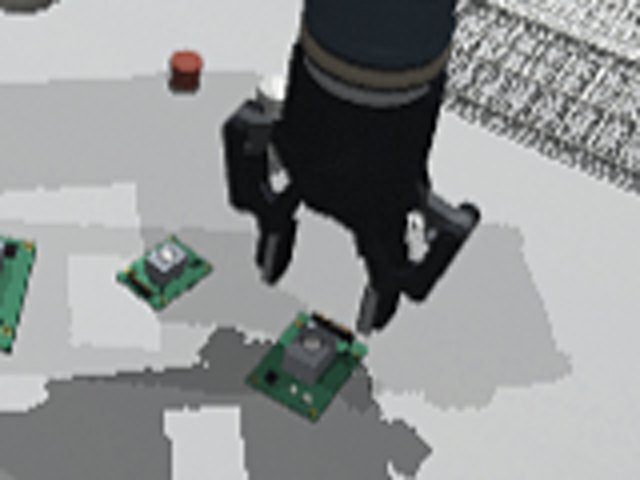

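```bash
python3 - <<'E'
from h import *
s=np.load("w3.npz"); print(ray(s,315,242,.021),ray(s,315,283,.004), ray(s,315,180,.004))
E
python3 -m crank '[{"grip":0.4,"offset":[0,0,10],"angular":[0,0,0]},{"grip":0.4,"offset":[0,-0.3,25],"angular":[0,0,0]},{"grip":0.4,"offset":[0,-0.5,38],"angular":[0,0,0]},{"grip":0.4,"offset":[0,-0.5,44],"angular":[0,0,0]},{"grip":0.4,"offset":[0,-0.5,44],"angular":[0,0,0]},{"grip":0.4,"offset":[0,-0.5,44],"angular":[0,0,0]}]'
```

```text
[ 0.54108404 -0.41274307  0.021     ] [ 0.57575747 -0.40964553  0.004     ] [ 0.51168958 -0.41542328  0.004     ]
t: 4.75
tcp_pos: [0.5447, -0.4143, 0.0058]
tool_rot: [-0.044, 0.999, 0.0, -0.0]
force: [0.2, 0.7, 0.3]
finger_gap: 0.599
```

```bash
python3 -m crank '[{"grip":0.5,"offset":[0,0.8,0],"angular":[0,0,0]},{"grip":0.6,"offset":[0,0.8,0],"angular":[0,0,0]},{"grip":0.7,"offset":[0,0.8,0],"angular":[0,0,0]},{"grip":0.8,"offset":[0,0.8,0],"angular":[0,0,0]},{"grip":0.9,"offset":[0,0.8,0],"angular":[0,0,0]},{"grip":0.9,"offset":[0,0.8,0],"angular":[0,0,0]},{"grip":0.9,"offset":[0,0.8,0],"angular":[0,0,0]}]' 30
python3 -m crank '[{"grip":0.9,"offset":[0,0,-3],"angular":[0,0,0]},{"grip":0.9,"offset":[0,0,-15],"angular":[0,0,0]},{"grip":0.9,"offset":[0,0,-40],"angular":[0,0,0]},{"grip":0.9,"offset":[0,0,-40],"angular":[0,0,0]}]'
python3 - <<'E'
from h import *
plan(.534,.206,.12,90.7)
s=vision.snapshot("wrist"); cv2.imwrite("pics/w4.png",s["pixels"][:,:,::-1])
s=vision.snapshot("scene"); crop(s,"pics/s4.png",330,220,160,120,4)
E
```

```text
t: 5.45
tcp_pos: [0.5451, -0.4138, 0.0069]
tool_rot: [-0.044, 0.999, -0.0, 0.0]
force: [-0.2, -0.3, 3.1]
finger_gap: 0.227
t: 5.85
tcp_pos: [0.5465, -0.4153, 0.0499]
tool_rot: [-0.045, 0.999, -0.003, 0.002]
force: [1.2, 0.1, 0.9]
finger_gap: 0.225
tcp [ 0.5465 -0.4153  0.0499] yaw 95.11 gap 0.225 t 5.85 F [1.2 0.1 0.9] q6 -2.47 tiltz [ 0.0046 -0.0049 -1.    ]
angular [-0.29  0.25  4.41] alt z turn 184.4 -175.6
offset [-43.1 619.6 -73.1] n 13.0
```

View pics/w4.png

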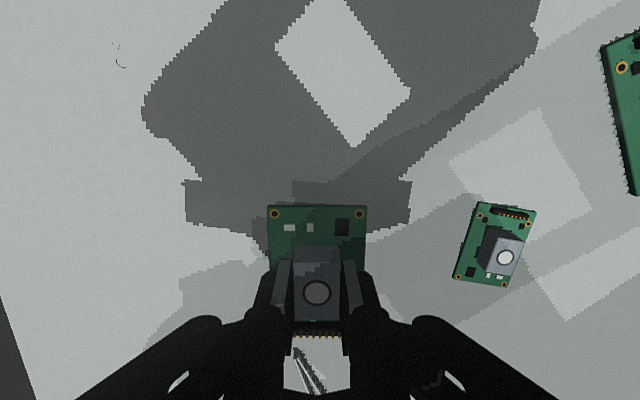

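View pics/s4.png

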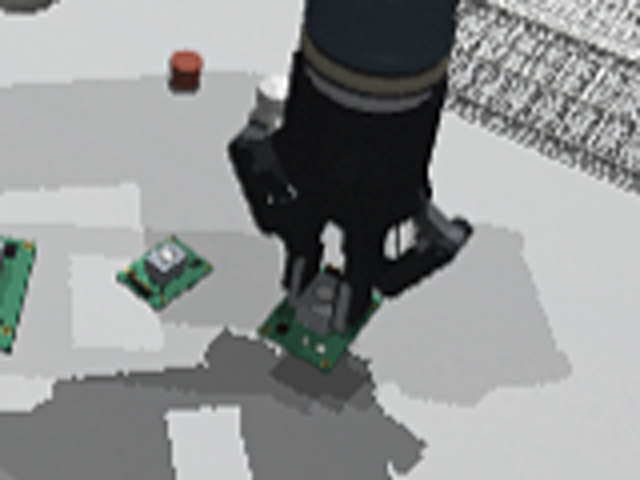

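```bash
python3 -m crank '[{"grip":0.9,"offset":[0,0,-30],"angular":[0,0,0]},{"grip":0.9,"offset":[0,0,-75],"angular":[0,0,0]},{"grip":0.9,"offset":[-1,10,-120],"angular":[0,0,0]},{"grip":0.9,"offset":[-3,40,-142],"angular":[0,0,0]},{"grip":0.9,"offset":[-6,83,-145],"angular":[0,0,1]},{"grip":0.9,"offset":[-9,127,-145],"angular":[0,0,1]},{"grip":0.9,"offset":[-12,171,-145],"angular":[0,0,2]},{"grip":0.9,"offset":[-15,215,-145],"angular":[0,0,2]},{"grip":0.9,"offset":[-18,259,-145],"angular":[0,0,2]},{"grip":0.9,"offset":[-21,303,-145],"angular":[0,0,3]}]'
python3 - <<'E'
from h import *
plan(.534,.206,.19,90.7)
E
```

```text
t: 6.95
tcp_pos: [0.5377, -0.1078, 0.1904]
tool_rot: [-0.018, 1.0, 0.0, -0.001]
force: [0.4, 0.2, -0.1]
finger_gap: 0.227
tcp [ 0.5377 -0.1078  0.1904] yaw 92.05 gap 0.227 t 6.95 F [ 0.4  0.2 -0.1] q6 -2.01 tiltz [-0.002  0.001 -1.   ]
angular [ 0.06 -0.11  1.35] alt z turn 181.4 -178.6
offset [ -7.6 313.7   0.7] n 7.0
```

```bash
python3 -m crank '[{"grip":0.9,"offset":[-1,45,0],"angular":[0,0,0]},{"grip":0.9,"offset":[-2,90,0],"angular":[0,0,0]},{"grip":0.9,"offset":[-3,135,0],"angular":[0,0,1]},{"grip":0.9,"offset":[-4,180,0],"angular":[0,0,1]},{"grip":0.9,"offset":[-6,225,0],"angular":[0,0,1]},{"grip":0.9,"offset":[-7,265,0],"angular":[0,0,1.4]},{"grip":0.9,"offset":[-8,295,20],"angular":[0,0,1.4]},{"grip":0.9,"offset":[-8,308,50],"angular":[0,0,1.4]},{"grip":0.9,"offset":[-8,312,80],"angular":[0,0,1.4]},{"grip":0.9,"offset":[-8,312,100],"angular":[0,0,1.4]}]'
python3 -m crank '[{"grip":0.9,"offset":[0,0,20],"angular":[0,0,0]},{"grip":0.9,"offset":[0,0,30],"angular":[0,0,0]},{"grip":0.9,"offset":[0,0,30],"angular":[0,0,0]},{"grip":0.9,"offset":[0,0,30],"angular":[0,0,0]}]'
python3 - <<'E'
from h import *
plan(.534,.206,.02,90.7)
s=vision.snapshot("wrist"); cv2.imwrite("pics/w5.png",s["pixels"][:,:,::-1]);np.savez("w5.npz",**s)
s=vision.snapshot("scene"); crop(s,"pics/s5.png",190,165,100,75,7)
np.savez("s5.npz",**s)
s=vision.snapshot("top"); crop(s,"pics/t5.png",170,190,85,65,7)
np.savez("t5.npz",**s)
E
```

```text
t: 7.95
tcp_pos: [0.5331, 0.2031, 0.0884]
tool_rot: [-0.007, 1.0, -0.0, -0.002]
force: [0.5, -0.4, -0.4]
finger_gap: 0.226
t: 8.35
tcp_pos: [0.5354, 0.2022, 0.0614]
tool_rot: [-0.006, 1.0, -0.0, -0.0]
force: [0.6, 0.3, -0.5]
finger_gap: 0.225
tcp [0.5354 0.2022 0.0614] yaw 90.69 gap 0.225 t 8.35 F [ 0.6  0.3 -0.5] q6 -1.42 tiltz [-1.e-04 -0.e+00 -1.e+00]
angular [-0.   -0.   -0.01] alt z turn 180.0 -180.0
offset [ 1.3  3.8 41.4] n 1.0
```

View pics/w5.png

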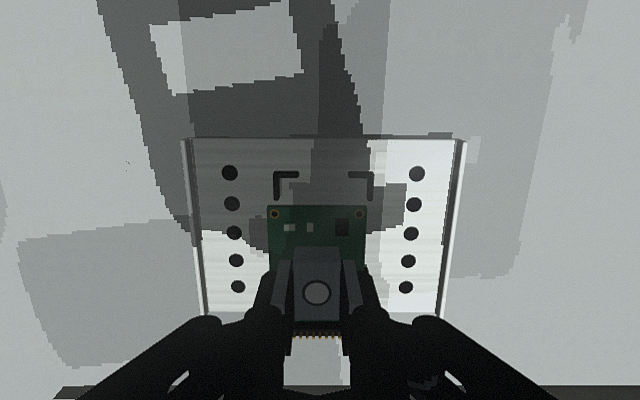

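View pics/s5.png

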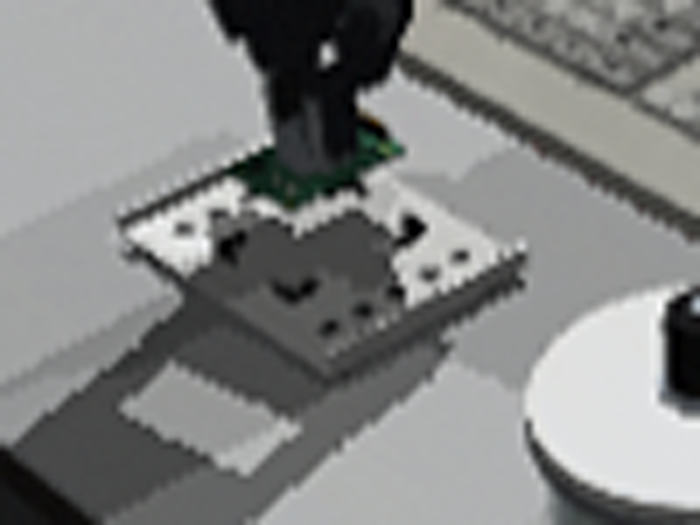

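View pics/t5.png

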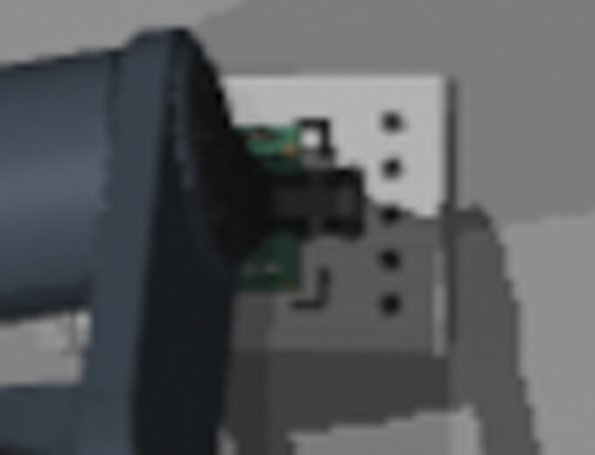

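```bash
python3 - <<'E'
from h import *
s=np.load("w5.npz"); crop(s,"pics/w5c.png",255,160,130,85,6)
E
```

```text
(no output)
```

View pics/w5c.png

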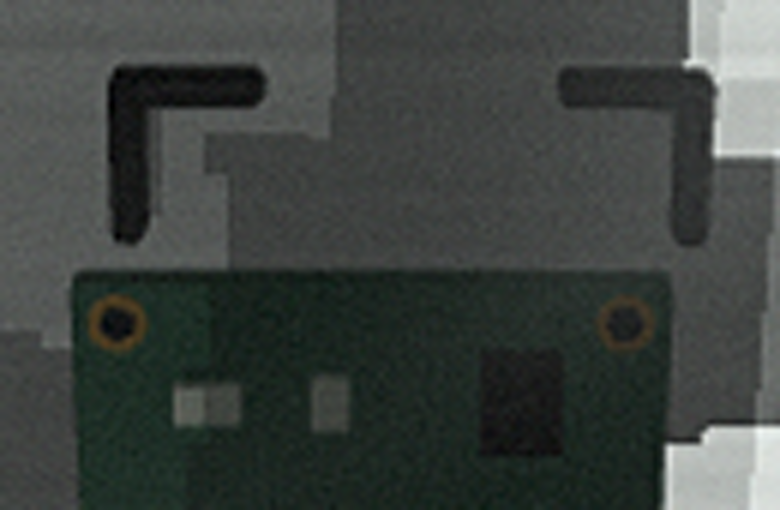

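```bash
python3 - <<'E'
from h import *
s=np.load("w5.npz")
quad(s,[(230,173),(417,174),(406,287),(238,287)],.012,"holes")
P=lambda x,y,z:ray(s,*f(x,y,6,255,160),z)
def pr(n,a,b): print(n,((a+b)/2).round(4),"w",np.linalg.norm(a-b).round(4),"ang",np.degrees(np.arctan2(*(b-a)[[1,0]])).round(2))
pr("outer18",P(109,170,.018),P(712.5,170,.018))
pr("near outer12",P(112,66,.012),P(710,66,.012))
pr("near inner18",P(150,107,.018),P(672,107,.018))
for z in (.056,.0585,.060):
  pr("board near",P(73,271,z),P(671,271,z)); pr("bh",P(117,323,z),P(625,323,z))
# can top
print("can",[ray(s,*p,.0585+.017).round(4) for p in [(316,293),(294,320),(342,320)]])
E
```

```text
holes c [0.5346 0.2064] L [103.6  71.5 103.9  72. ] ang [  90.4    0.5  -89.3 -179.8]
outer18 [0.5053 0.2059 0.018 ] w 0.0547 ang 90.7
near outer12 [0.4971 0.2059 0.012 ] w 0.0551 ang 90.7
near inner18 [0.4995 0.2058 0.018 ] w 0.0468 ang 90.7
board near [0.5025 0.2023 0.056 ] w 0.0438 ang 90.69
bh [0.5065 0.2022 0.056 ] w 0.0375 ang 90.69
board near [0.5017 0.2022 0.0585] w 0.043 ang 90.69
bh [0.5056 0.2022 0.0585] w 0.0368 ang 90.69
board near [0.5012 0.2022 0.06  ] w 0.0426 ang 90.69
bh [0.5051 0.2022 0.06  ] w 0.0365 ang 90.69
can [array([0.5347, 0.2024, 0.0755]), array([0.5481, 0.1931, 0.0755]), array([0.5478, 0.2137, 0.0755])]
```

```bash
python3 -m crank '[{"grip":0.9,"offset":[0,2,8],"angular":[0,0,0]},{"grip":0.9,"offset":[-0.3,3.5,18],"angular":[0,0,0]},{"grip":0.9,"offset":[-0.3,3.7,27],"angular":[0,0,0]},{"grip":0.9,"offset":[-0.3,3.7,27],"angular":[0,0,0]},{"grip":0.9,"offset":[-0.3,3.7,27],"angular":[0,0,0]},{"grip":0.9,"offset":[-0.3,3.7,27],"angular":[0,0,0]}]'
python3 - <<'E'
from h import *
plan(.534,.206,.02,90.7)
s=vision.snapshot("wrist"); np.savez("w6.npz",**s)
crop(s,"pics/w6c.png",255,150,130,95,6)
crop(s,"pics/w6.png",150,100,340,220,2)
s=vision.snapshot("scene"); crop(s,"pics/s6.png",190,165,100,75,7)
E
```

```text
t: 9.1
tcp_pos: [0.5356, 0.206, 0.0343]
tool_rot: [-0.006, 1.0, -0.0, 0.0]
force: [0.2, 1.1, 0.7]
finger_gap: 0.228
tcp [0.5356 0.206  0.0343] yaw 90.7 gap 0.228 t 9.1 F [0.2 1.1 0.7] q6 -1.41 tiltz [ 0. -0. -1.]
angular [-0.  0.  0.] alt z turn 180.0 -180.0
offset [ 1.6  0.  14.3] n 1.0
```

View pics/w6c.png

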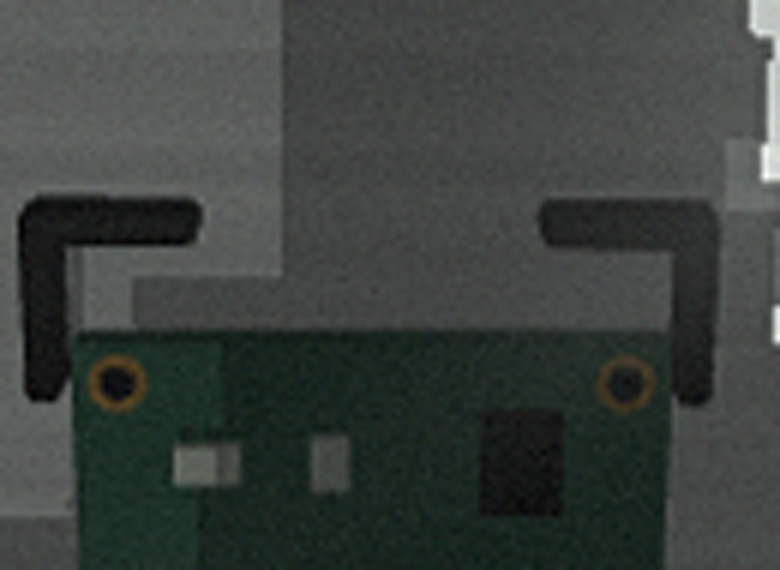

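View pics/s6.png

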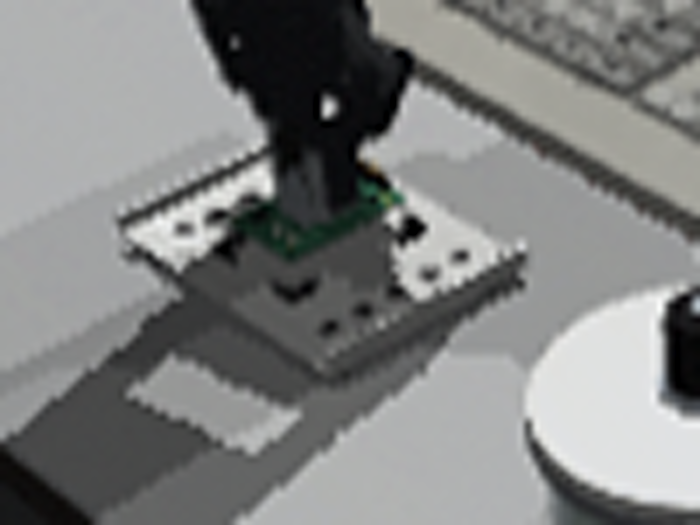

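View pics/w6.png

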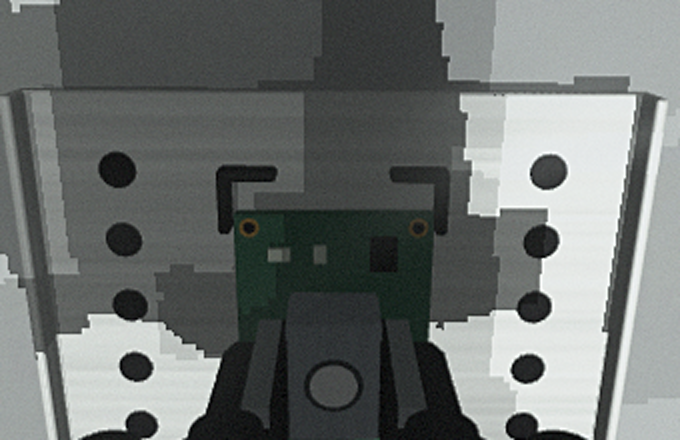

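```bash
python3 - <<'E'
from h import *
s=np.load("w6.npz")
P=lambda x,y,z:ray(s,*f(x,y,6,255,150),z)
def pr(n,a,b): print(n,((a+b)/2).round(4),"w",np.linalg.norm(a-b).round(4),"ang",np.degrees(np.arctan2(*(b-a)[[1,0]])).round(2))
pr("outer18",P(20,300,.018),P(716.5,300,.018))
pr("near outer12",P(23,198,.012),P(713,198,.012))
pr("near inner18",P(66,246,.018),P(672,246,.018))
for z in (.0285,.0315):
  pr("board near",P(73,330,z),P(671,330,z)); pr("bh",P(117,382,z),P(625,382,z))
q=lambda x,y:(x/2+150,y/2+100)
quad(s,[q(118,170),q(548,172),q(528,369),q(136,367)],.012,"4 holes")
E
```

```text
outer18 [0.5037 0.2058 0.018 ] w 0.0545 ang 90.7
near outer12 [0.4971 0.2057 0.012 ] w 0.0551 ang 90.71
near inner18 [0.4994 0.2058 0.018 ] w 0.047 ang 90.71
board near [0.5028 0.206  0.0285] w 0.0439 ang 90.7
bh [0.5068 0.206  0.0285] w 0.0376 ang 90.7
board near [0.5018 0.206  0.0315] w 0.043 ang 90.7
bh [0.5057 0.206  0.0315] w 0.0368 ang 90.7
4 holes c [0.5255 0.2062] L [103.3  54.  103.7  53.8] ang [  90.4    0.7  -89.6 -179.8]
```

```bash
python3 -m crank '[{"grip":0.9,"offset":[0.2,-0.3,3],"angular":[0,0,0]},{"grip":0.9,"offset":[0.3,-0.3,6],"angular":[0,0,0]},{"grip":0.9,"offset":[0.3,-0.3,9],"angular":[0,0,0]},{"grip":0.9,"offset":[0.3,-0.3,11],"angular":[0,0,0]},{"grip":0.9,"offset":[0.3,-0.3,13],"angular":[0,0,0]},{"grip":0.9,"offset":[0.3,-0.3,14],"angular":[0,0,0]},{"grip":0.9,"offset":[0.3,-0.3,14.5],"angular":[0,0,0]},{"grip":0.9,"offset":[0.3,-0.3,14.5],"angular":[0,0,0]}]'
python3 - <<'E'
from h import *
plan(.534,.206,.02,90.7)
s=vision.snapshot("wrist"); np.savez("w7.npz",**s)
crop(s,"pics/w7c.png",255,150,130,95,6)
s=vision.snapshot("scene"); crop(s,"pics/s7.png",190,165,100,75,7)
E
```

```text
t: 10.0
tcp_pos: [0.5352, 0.2057, 0.0197]
tool_rot: [-0.006, 1.0, -0.0, -0.0]
force: [0.5, -0.6, -0.1]
finger_gap: 0.227
tcp [0.5352 0.2057 0.0197] yaw 90.7 gap 0.227 t 10.0 F [ 0.5 -0.6 -0.1] q6 -1.41 tiltz [-1.e-04 -0.e+00 -1.e+00]
angular [-0.   -0.01  0.  ] alt z turn 180.0 -180.0
offset [ 1.2  0.4 -0.3] n 1.0
```

View pics/w7c.png

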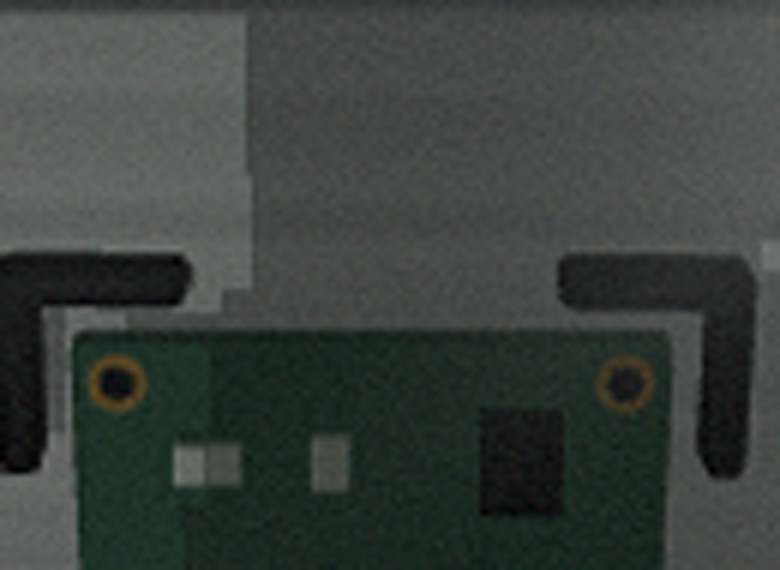

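View pics/s7.png

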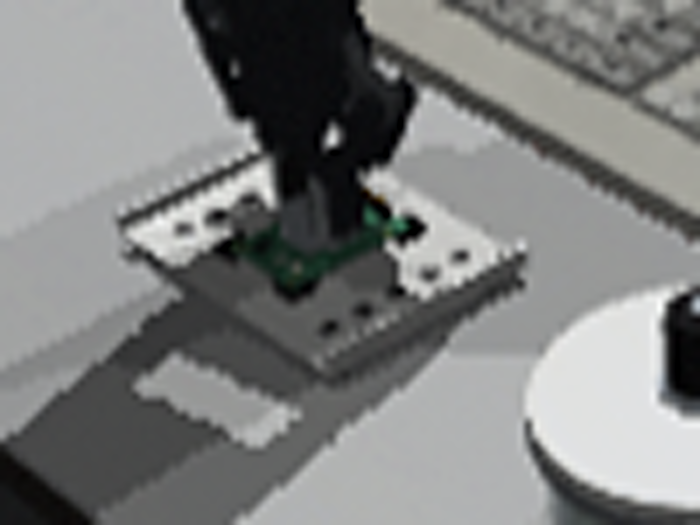

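```bash
python3 -m crank '[{"grip":0.9,"offset":[-0.3,0,0.5],"angular":[0,0,0]},{"grip":0.9,"offset":[-0.3,0,0.7],"angular":[0,0,0]},{"grip":0.9,"offset":[-0.3,0,0.7],"angular":[0,0,0]},{"grip":0.7,"offset":[-0.3,0,0.7],"angular":[0,0,0]},{"grip":0.6,"offset":[-0.3,0,0.7],"angular":[0,0,0]},{"grip":0.55,"offset":[-0.3,0,0.7],"angular":[0,0,0]},{"grip":0.55,"offset":[-0.3,0,0.7],"angular":[0,0,0]},{"grip":0.55,"offset":[-0.3,0,0.7],"angular":[0,0,0]}]'
python3 -m crank '[{"grip":0.55,"offset":[0,0,-5],"angular":[0,0,0]},{"grip":0.55,"offset":[0,0,-20],"angular":[0,0,0]},{"grip":0.55,"offset":[0,0,-50],"angular":[0,0,0]},{"grip":0.5,"offset":[5,0,-95],"angular":[0,0,0]},{"grip":0.5,"offset":[15,0,-140],"angular":[0,0,0]},{"grip":0.5,"offset":[30,0,-165],"angular":[0,0,0]},{"grip":0.5,"offset":[30,0,-175],"angular":[0,0,0]},{"grip":0.5,"offset":[30,0,-175],"angular":[0,0,0]}]'
python3 - <<'E'
from h import *
plan(.514,-.0685,.19,90.7)
s=vision.snapshot("wrist"); np.savez("w8.npz",**s)
cv2.imwrite("pics/w8.png",s["pixels"][:,:,::-1])
crop(s,"pics/w8c.png",260,150,130,110,6)
E
```

```text
t: 10.9
tcp_pos: [0.5355, 0.2057, 0.0191]
tool_rot: [-0.006, 1.0, 0.0, 0.0]
force: [-0.1, 0.5, -0.1]
finger_gap: 0.449
t: 11.7
tcp_pos: [0.5067, 0.2056, 0.1963]
tool_rot: [-0.006, 1.0, 0.0, 0.002]
force: [0.1, -0.2, -0.4]
finger_gap: 0.5
tcp [0.5067 0.2056 0.1963] yaw 90.72 gap 0.5 t 11.7 F [ 0.1 -0.2 -0.4] q6 -1.4 tiltz [ 4.9e-03  8.0e-04 -1.0e+00]
angular [0.04 0.28 0.02] alt z turn 180.0 -180.0
offset [  -3.8 -274.2    6.1] n 6.0
```

View pics/w8.png

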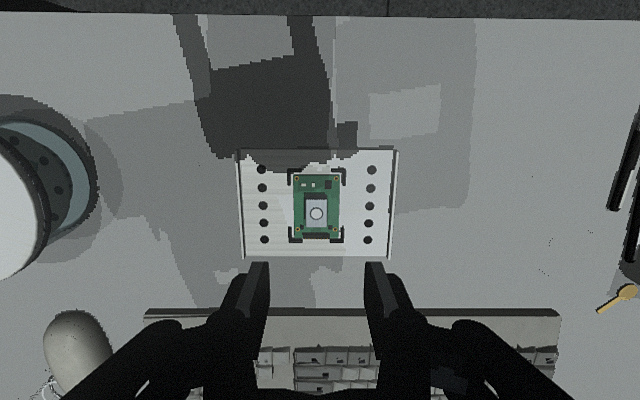

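View pics/w8c.png

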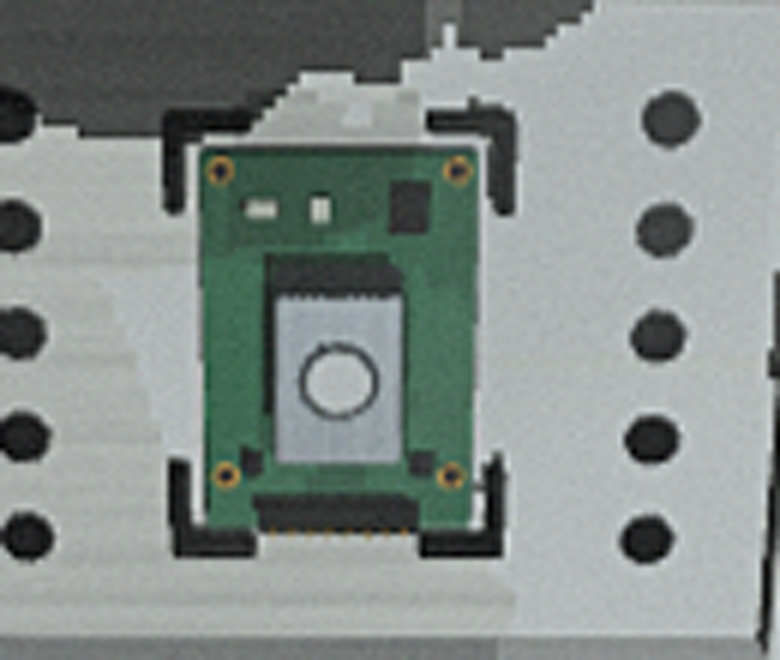

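```bash
python3 - <<'E'
from h import *
s=np.load("w8.npz"); crop(s,"pics/w8d.png",280,225,75,25,10); crop(s,"pics/w8e.png",280,160,75,25,10)
quad(s,g([(200,147),(477,147),(471,528),(206,528)],6,260,150),.016,"board")
quad(s,g([(163,112),(515,112),(502,557),(173,557)],6,260,150),.018,"outer")
P=lambda x,y,z:ray(s,*f(x,y,6,260,150),z).round(4)
print("near stop outer foot",P(340,111,.012),"inner top",P(340,134,.018),"board near",P(340,147,.016))
print("far board",P(340,528,.016),"far stop inner18 if at 531",P(340,531,.018),"outer18",P(340,557,.018))
print("can",P(339,380,.033))
for z in (.012,.016): quad(s,g([(220,171),(458,171),(451,475),(226,475)],6,260,150),z,"holes")
E
```

```text
board c [0.5344 0.2063] L [43.1 64.5 43.8 64.5] ang [  90.7    1.   -89.3 -179.6]
outer c [0.5335 0.2062] L [54.1 74.9 54.3 74.8] ang [  90.7    0.6  -89.3 -179.5]
near stop outer foot [0.4973 0.2061 0.012 ] inner top [0.4996 0.2061 0.018 ] board near [0.5021 0.2061 0.016 ]
far board [0.5666 0.2069 0.016 ] far stop inner18 if at 531 [0.5663 0.2069 0.018 ] outer18 [0.571 0.207 0.018]
can [0.5345 0.2064 0.033 ]
holes c [0.5329 0.2063] L [37.6 51.9 37.3 51.9] ang [  90.7    0.5  -89.3 -179.2]
holes c [0.5316 0.2063] L [37.2 51.2 36.9 51.2] ang [  90.7    0.5  -89.3 -179.2]
```

View pics/w8d.png

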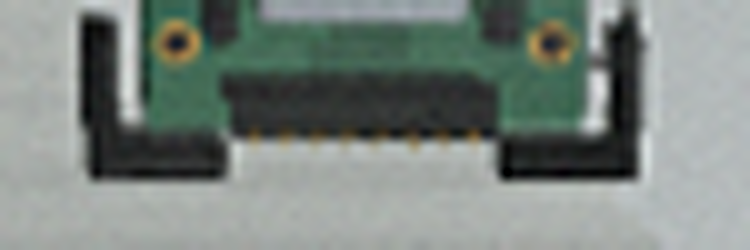

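View pics/w8e.png

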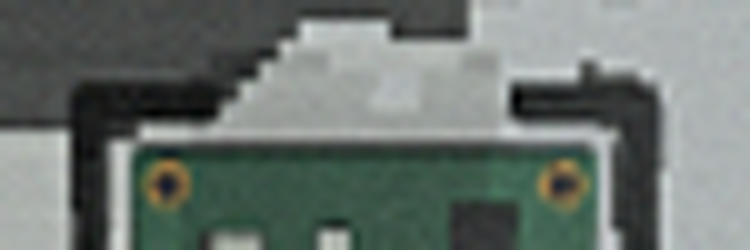

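The board lies centred in the bay and flat: its outline is at (315,207), with a similar gap to all four stops. Now the lid.

```bash
python3 -m crank '[{"grip":0.5,"offset":[1,-25,-5],"angular":[0,0,0]},{"grip":0.5,"offset":[3,-68,-10],"angular":[0,0,0]},{"grip":0.5,"offset":[5,-114,-15],"angular":[0,0,0]},{"grip":0.4,"offset":[7,-160,-15],"angular":[0,0,0]},{"grip":0.4,"offset":[9,-206,-15],"angular":[0,0,0]},{"grip":0.4,"offset":[11,-245,-15],"angular":[0,0,0]},{"grip":0.4,"offset":[12,-268,-15],"angular":[0,0,0]},{"grip":0.4,"offset":[12,-274,-15],"angular":[0,0,0]},{"grip":0.4,"offset":[12,-274,-15],"angular":[0,0,0]},{"grip":0.4,"offset":[12,-274,-15],"angular":[0,0,0]}]'
python3 - <<'E'
from h import *
plan(.514,-.0685,.15,90.7)
s=vision.snapshot("wrist"); np.savez("w9.npz",**s)
cv2.imwrite("pics/w9.png",s["pixels"][:,:,::-1])
s=vision.snapshot("scene"); crop(s,"pics/s9.png",190,165,150,100,5)
E
```

```text
t: 12.75
tcp_pos: [0.4964, -0.0679, 0.2081]
tool_rot: [-0.006, 1.0, 0.001, -0.001]
force: [-0.1, 0.6, 0.4]
finger_gap: 0.6
tcp [ 0.4964 -0.0679  0.2081] yaw 90.71 gap 0.6 t 12.75 F [-0.1  0.6  0.4] q6 -1.94 tiltz [-0.0022  0.0013 -1.    ]
angular [ 0.08 -0.12  0.01] alt z turn 180.0 -180.0
offset [-17.7  -0.9  58.1] n 2.0
```

View pics/w9.png

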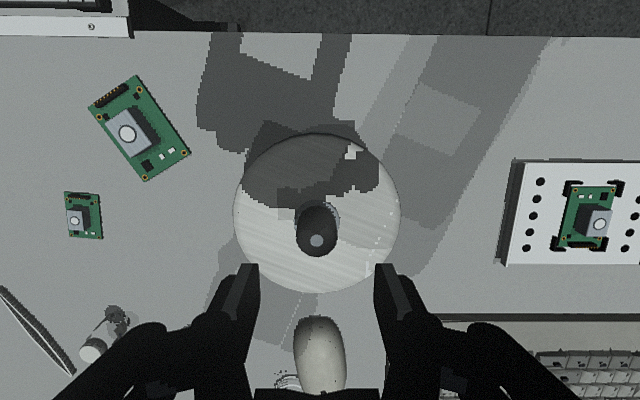

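View pics/s9.png

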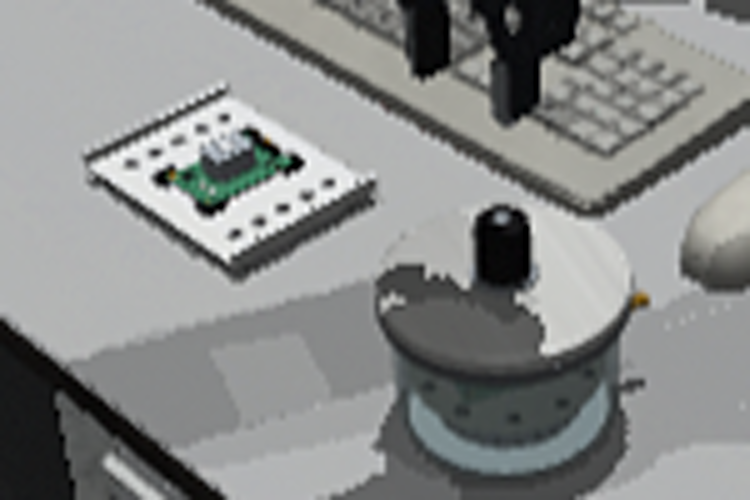

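```bash
python3 - <<'E'
from h import *
s=np.load("w9.npz")
L,Rr,T,B=[ray(s,*p,.095) for p in [(233,213),(401,213),(317,133),(317,294)]]
print((L+Rr)/2,np.linalg.norm(L-Rr),(T+B)/2,np.linalg.norm(T-B),"knob",ray(s,317,240,.131))
E
```

```text
[ 0.50538565 -0.0666452   0.095     ] 0.12869538034228972 [ 0.51082048 -0.06661066  0.095     ] 0.1316552441261232 knob [ 0.51201653 -0.06674366  0.131     ]
```

```bash
python3 -m crank '[{"grip":0.4,"offset":[-8,1,10],"angular":[0,0,0]},{"grip":0.4,"offset":[-14,1,30],"angular":[0,0,0]},{"grip":0.4,"offset":[-16,1,50],"angular":[0,0,0]},{"grip":0.4,"offset":[-16,1,65],"angular":[0,0,0]},{"grip":0.4,"offset":[-16,1,70],"angular":[0,0,0]},{"grip":0.4,"offset":[-16,1,70],"angular":[0,0,0]},{"grip":0.4,"offset":[-16,1,70],"angular":[0,0,0]}]'
python3 - <<'E'
from h import *
plan(.513,-.067,.0985,90.7)
s=vision.snapshot("wrist"); np.savez("w10.npz",**s)
cv2.imwrite("pics/w10.png",s["pixels"][:,:,::-1])
s=vision.snapshot("scene"); crop(s,"pics/s10.png",230,165,120,100,6)
E
```

```text
t: 13.55
tcp_pos: [0.5134, -0.0674, 0.1394]
tool_rot: [-0.006, 1.0, -0.0, 0.0]
force: [0.6, 0.3, -1.0]
finger_gap: 0.6
tcp [ 0.5134 -0.0674  0.1394] yaw 90.74 gap 0.6 t 13.55 F [ 0.6  0.3 -1. ] q6 -1.93 tiltz [ 8.e-04 -3.e-04 -1.e+00]
angular [-0.02  0.05  0.04] alt z turn 180.0 -180.0
offset [ 0.4  0.4 40.9] n 1.0
```

View pics/w10.png

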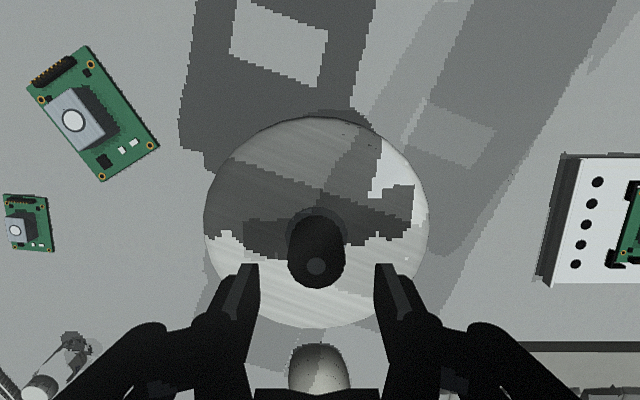

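View pics/s10.png

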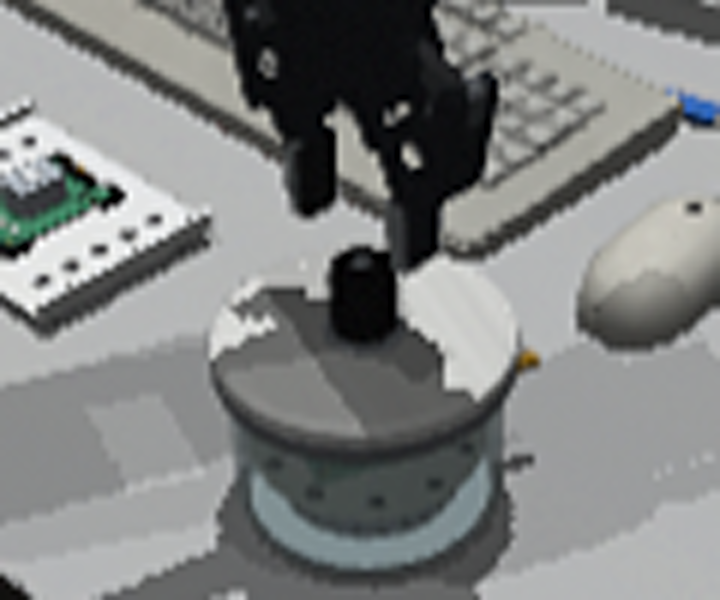

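```bash
python3 - <<'E'
from h import *
s=np.load("w10.npz")
print(ray(s,316.5,265,.131),[ray(s,*p,.095) for p in [(316,116),(316,328)]],[ray(s,*p,.095) for p in [(203,221),(429,221)]])
E
python3 -m crank '[{"grip":0.4,"offset":[0.5,0,10],"angular":[0,0,0]},{"grip":0.4,"offset":[0.5,0,22],"angular":[0,0,0]},{"grip":0.4,"offset":[0.5,0,32],"angular":[0,0,0]},{"grip":0.4,"offset":[0.5,0,38],"angular":[0,0,0]},{"grip":0.4,"offset":[0.5,0,40],"angular":[0,0,0]},{"grip":0.4,"offset":[0.5,0,40],"angular":[0,0,0]},{"grip":0.4,"offset":[0.5,0,40],"angular":[0,0,0]}]'
```

```text
[ 0.51161246 -0.0669676   0.131     ] [array([ 0.44549887, -0.06806438,  0.095     ]), array([ 0.57497423, -0.06639194,  0.095     ])] [array([ 0.50382604, -0.13102905,  0.095     ]), array([ 0.50217815, -0.00357994,  0.095     ])]
t: 14.35
tcp_pos: [0.5125, -0.0677, 0.0992]
tool_rot: [-0.006, 1.0, -0.0, 0.0]
force: [0.3, 1.0, 0.1]
finger_gap: 0.596
```

```bash
python3 -m crank '[{"grip":0.5,"offset":[0.4,0.4,0.5],"angular":[0,0,0]},{"grip":0.6,"offset":[0.4,0.4,0.5],"angular":[0,0,0]},{"grip":0.65,"offset":[0.4,0.4,0.5],"angular":[0,0,0]},{"grip":0.7,"offset":[0.4,0.4,0.5],"angular":[0,0,0]},{"grip":0.75,"offset":[0.4,0.4,0.5],"angular":[0,0,0]},{"grip":0.8,"offset":[0.4,0.4,0.5],"angular":[0,0,0]},{"grip":0.8,"offset":[0.4,0.4,0.5],"angular":[0,0,0]}]' 25
python3 - <<'E'
from h import *
plan(.512,-.067,.0985,90.7)
E
```

```text
t: 15.05
tcp_pos: [0.5121, -0.0676, 0.099]
tool_rot: [-0.006, 1.0, -0.0, 0.0]
force: [-1.3, -2.0, 5.5]
finger_gap: 0.319
tcp [ 0.5121 -0.0676  0.099 ] yaw 90.71 gap 0.319 t 15.05 F [-1.3 -2.   5.5] q6 -1.93 tiltz [ 5.e-04 -6.e-04 -1.e+00]
angular [-0.04  0.03  0.01] alt z turn 180.0 -180.0
offset [0.1 0.6 0.5] n 1.0
```

```bash
python3 -m crank '[{"grip":1,"offset":[0,0,0],"angular":[0,0,0]},{"grip":1,"offset":[0,0,0],"angular":[0,0,0]},{"grip":1,"offset":[0,0,0],"angular":[0,0,0]}]' 90
python3 -m crank '[{"grip":1,"offset":[0,0,-0.3],"angular":[0,0,0]},{"grip":1,"offset":[0,0,-0.6],"angular":[0,0,0]},{"grip":1,"offset":[0,0,-1],"angular":[0,0,0]},{"grip":1,"offset":[0,0,-1],"angular":[0,0,0]}]'
```

```text
t: 15.35
tcp_pos: [0.5122, -0.0675, 0.0992]
tool_rot: [-0.006, 1.0, -0.0, 0.0]
force: [-1.7, -2.0, 6.7]
finger_gap: 0.305
t: 15.75
tcp_pos: [0.5122, -0.0674, 0.0993]
tool_rot: [-0.006, 1.0, -0.0, 0.0]
force: [0.5, -2.9, -2.0]
finger_gap: 0.307
```

```bash
python3 -m crank '[{"grip":1,"offset":[0,0,-0.3],"angular":[0,0,0]},{"grip":1,"offset":[0,0,-0.6],"angular":[0,0,0]},{"grip":1,"offset":[0,0,-0.9],"angular":[0,0,0]},{"grip":1,"offset":[0,0,-1.2],"angular":[0,0,0]},{"grip":1,"offset":[0,0,-1.5],"angular":[0,0,0]},{"grip":1,"offset":[0,0,-1.5],"angular":[0,0,0]}]'
python3 -m crank '[{"grip":1,"offset":[0,0,-0.3],"angular":[0,0,0]},{"grip":1,"offset":[0,0,-0.6],"angular":[0,0,0]},{"grip":1,"offset":[0,0,-0.9],"angular":[0,0,0]},{"grip":1,"offset":[0,0,-1.2],"angular":[0,0,0]},{"grip":1,"offset":[0,0,-1.5],"angular":[0,0,0]},{"grip":1,"offset":[0,0,-1.5],"angular":[0,0,0]}]'
python3 -c "
from h import *
plan(.512,-.067,.12,90.7)"
```

```text
t: 16.35
tcp_pos: [0.5115, -0.067, 0.1006]
tool_rot: [-0.006, 1.0, 0.0, -0.001]
force: [2.5, -2.1, -13.3]
finger_gap: 0.298
t: 16.95
tcp_pos: [0.5114, -0.067, 0.1024]
tool_rot: [-0.006, 1.0, 0.0, -0.001]
force: [1.5, -1.3, -16.0]
finger_gap: 0.303
tcp [ 0.5114 -0.067   0.1024] yaw 90.7 gap 0.303 t 16.95 F [  1.5  -1.3 -16. ] q6 -1.93 tiltz [-1.2e-03  5.0e-04 -1.0e+00]
angular [ 0.03 -0.07 -0.  ] alt z turn 180.0 -180.0
offset [ -0.6  -0.  -17.6] n 1.0
```

```bash
python3 -m crank '[{"grip":1,"offset":[0,0,-0.2],"angular":[0,0,0]},{"grip":1,"offset":[0,0,-0.4],"angular":[0,0,0]},{"grip":1,"offset":[0,0,-0.6],"angular":[0,0,0]},{"grip":1,"offset":[0,0,-0.8],"angular":[0,0,0]},{"grip":1,"offset":[0,0,-1],"angular":[0,0,0]},{"grip":1,"offset":[0,0,-1],"angular":[0,0,0]}]'
python3 -m crank '[{"grip":1,"offset":[0,0,-0.2],"angular":[0,0,0]},{"grip":1,"offset":[0,0,-0.4],"angular":[0,0,0]},{"grip":1,"offset":[0,0,-0.6],"angular":[0,0,0]},{"grip":1,"offset":[0,0,-0.8],"angular":[0,0,0]},{"grip":1,"offset":[0,0,-1],"angular":[0,0,0]},{"grip":1,"offset":[0,0,-1],"angular":[0,0,0]}]'
```

```text
t: 17.55
tcp_pos: [0.512, -0.0672, 0.1043]
tool_rot: [-0.006, 1.0, -0.0, 0.0]
force: [-1.1, -1.2, -6.6]
finger_gap: 0.304
t: 18.15
tcp_pos: [0.5121, -0.0673, 0.1048]
tool_rot: [-0.006, 1.0, -0.0, 0.0]
force: [-0.3, -0.1, -5.7]
finger_gap: 0.299
```

```bash
python3 - <<'E'
from h import *
plan(.512,-.067,.12,90.7)
s=vision.snapshot("scene"); crop(s,"pics/s11.png",230,165,120,100,6)
E
```

```text
tcp [ 0.5121 -0.0673  0.1048] yaw 90.69 gap 0.299 t 18.15 F [-0.3 -0.1 -5.7] q6 -1.93 tiltz [ 3.e-04 -1.e-04 -1.e+00]
angular [-0.    0.01 -0.01] alt z turn 180.0 -180.0
offset [  0.1   0.3 -15.2] n 1.0
```

View pics/s11.png

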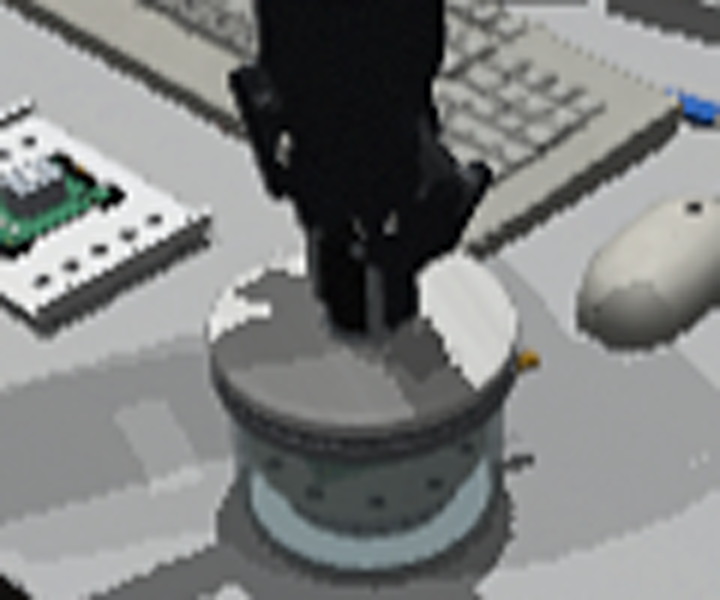

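```bash
python3 -m crank '[{"grip":1,"offset":[0,0,-0.5],"angular":[0,0,0]},{"grip":1,"offset":[0,0,-1.5],"angular":[0,0,0]},{"grip":1,"offset":[0,0,-3],"angular":[0,0,0]},{"grip":1,"offset":[0,0,-4.5],"angular":[0,0,0]},{"grip":1,"offset":[0,0,-6],"angular":[0,0,0]},{"grip":1,"offset":[0,0,-7.5],"angular":[0,0,0]},{"grip":1,"offset":[0,0,-9],"angular":[0,0,0]},{"grip":1,"offset":[0,0,-10.5],"angular":[0,0,0]},{"grip":1,"offset":[0,0,-12],"angular":[0,0,0]},{"grip":1,"offset":[0,0,-13],"angular":[0,0,0]}]'
python3 -m crank '[{"grip":1,"offset":[0,0,-0.6],"angular":[0,0,0]},{"grip":1,"offset":[0,0,-1],"angular":[0,0,0]},{"grip":1,"offset":[0,0,-1],"angular":[0,0,0]},{"grip":1,"offset":[0,0,-1],"angular":[0,0,0]},{"grip":1,"offset":[0,0,-1],"angular":[0,0,0]}]'
python3 - <<'E'
from h import *
plan(.512,-.067,.1192,90.7)
s=vision.snapshot("scene"); crop(s,"pics/s12.png",250,190,90,80,7); np.savez("s12.npz",**s)
s=vision.snapshot("wrist"); cv2.imwrite("pics/w12.png",s["pixels"][:,:,::-1])
s=vision.snapshot("top"); cv2.imwrite("pics/t12.png",s["pixels"][:,:,::-1])
E
```

```text
t: 19.2
tcp_pos: [0.512, -0.0672, 0.1178]
tool_rot: [-0.006, 1.0, -0.0, 0.0]
force: [0.4, 0.5, -2.3]
finger_gap: 0.305
t: 19.7
tcp_pos: [0.5119, -0.0672, 0.1185]
tool_rot: [-0.006, 1.0, 0.0, -0.0]
force: [-0.2, 1.0, -3.0]
finger_gap: 0.303
tcp [ 0.5119 -0.0672  0.1185] yaw 90.7 gap 0.303 t 19.7 F [-0.2  1.  -3. ] q6 -1.93 tiltz [-2.e-04  1.e-04 -1.e+00]
angular [ 0.   -0.01  0.  ] alt z turn 180.0 -180.0
offset [-0.1  0.2 -0.7] n 1.0
```

View pics/s12.png

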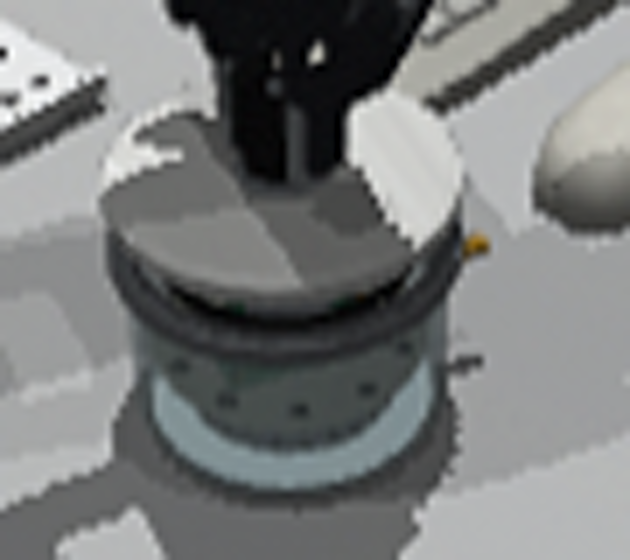

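View pics/w12.png

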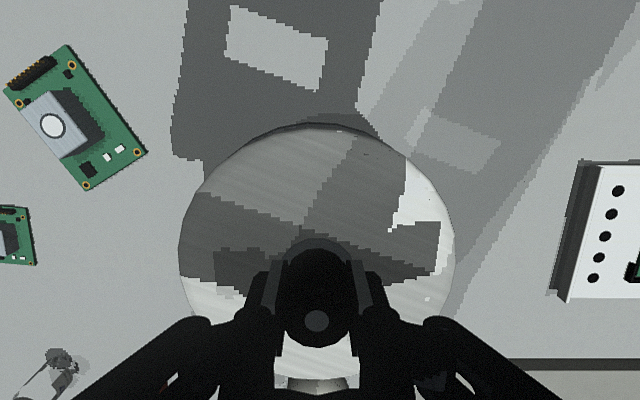

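View pics/t12.png

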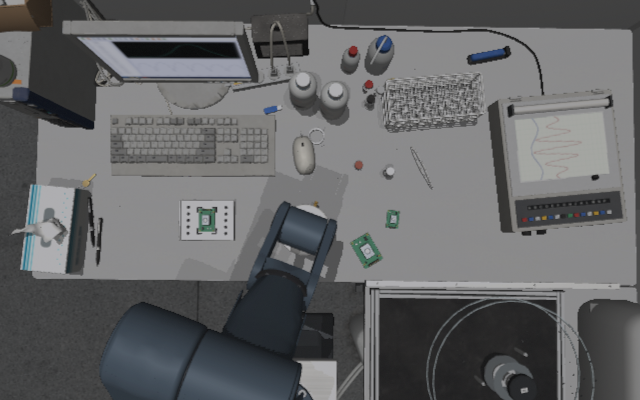

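```bash
python3 - <<'E'
from h import *
s=np.load("s12.npz"); im=cv2.resize(s["pixels"][190:270,250:340,::-1],None,fx=7,fy=7,interpolation=cv2.INTER_CUBIC)
a=np.linspace(0,2*np.pi,73)
def el(z,c,r=.066,cx=.512,cy=-.067):
    pts=np.array([proj(s,(cx+r*np.cos(t),cy+r*np.sin(t),z)) for t in a]); pts=((pts-[250,190]+.5)*7-.5)
    cv2.polylines(im,[pts.astype(int)],True,c,1)
el(.115,(0,0,255)); el(.105,(0,255,255)); el(.085,(0,255,0))
cv2.imwrite("pics/ov.png",im)
E
```

```text
(no output)
```

View pics/ov.png

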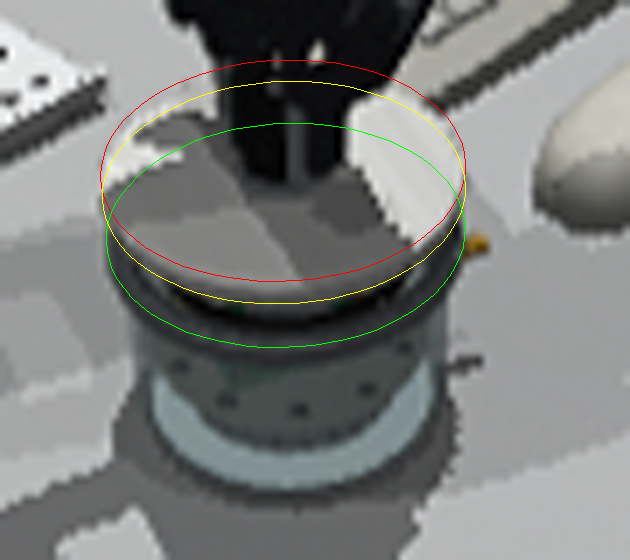

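```bash
python3 - <<'E'
from h import *
out=[]
for n,zs in (("s5",(.095,.085)),("s12",(.115,.105,.085))):
    s=np.load(n+".npz"); k=9
    im=cv2.resize(s["pixels"][210:250,255:325,::-1],None,fx=k,fy=k,interpolation=cv2.INTER_LANCZOS4)
    im=np.clip(im.astype(float)*1.7,0,255).astype(np.uint8)
    a=np.linspace(0,2*np.pi,73)
    for z,c in zip(zs,((0,0,255),(0,255,255),(0,255,0))):
        pts=np.array([proj(s,(.512+.066*np.cos(t),-.067+.066*np.sin(t),z)) for t in a]); pts=((pts-[255,210]+.5)*k-.5)
        for p in pts.astype(int)[::2]: cv2.circle(im,tuple(p),1,c,-1)
    out.append(im)
cv2.imwrite("pics/ov2.png",cv2.resize(np.vstack(out),None,fx=.8,fy=.8))
E
```

```text
(no output)
```

View pics/ov2.png

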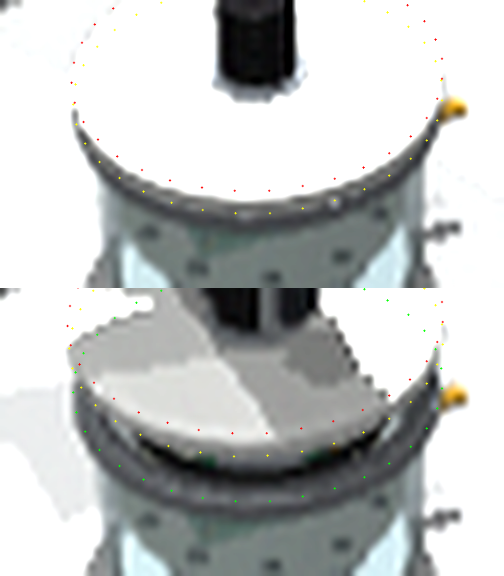

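```bash
python3 -m crank '[{"grip":1,"offset":[0,0,-0.4],"angular":[0,0,0]},{"grip":1,"offset":[0,0,-0.4],"angular":[0,0,0]},{"grip":1,"offset":[0,0,-0.4],"angular":[0,0,0]},{"grip":1,"offset":[0,0,-0.4],"angular":[0,0,0]},{"grip":1,"offset":[0,0,-0.4],"angular":[0,0,0]},{"grip":1,"offset":[0,0,-0.4],"angular":[0,0,0]}]'
python3 - <<'E'
from h import *
s=vision.snapshot("top"); crop(s,"pics/t13.png",170,195,75,55,8)
plan(.512,-.067,.1192,90.7)
E
```

```text
t: 20.45
tcp_pos: [0.5119, -0.0672, 0.119]
tool_rot: [-0.006, 1.0, -0.0, 0.0]
force: [-0.9, 0.1, -1.8]
finger_gap: 0.306
tcp [ 0.5119 -0.0672  0.119 ] yaw 90.7 gap 0.303 t 20.5 F [-0.1  0.2 -3. ] q6 -1.93 tiltz [ 0.  0. -1.]
angular [ 0.  0. -0.] alt z turn 180.0 -180.0
offset [-0.1  0.2 -0.2] n 1.0
```

View pics/t13.png

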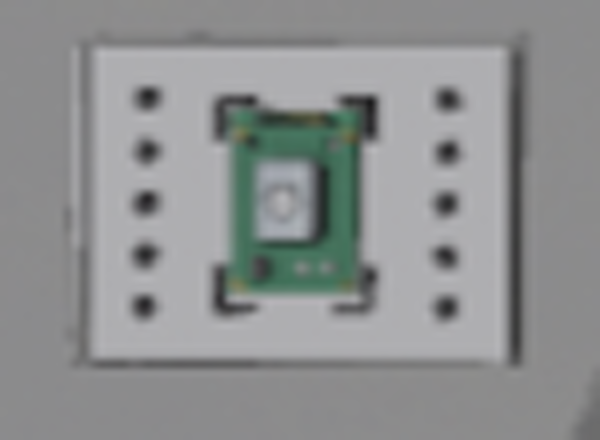

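```bash
python3 -c "
from h import *
print(manip.sign_off())"
```

```text
the job is handed in; nothing more can be done
None
```

I set the 64 x 44 mm board in the tray's bay and let go of it. Then I pulled the lid loose by its knob and handed the job in at about 20.5 s, with the arm still holding the lid just open.

- **Board:** in the wrist, scene and top pictures it lies flat inside the four stops. The checks disagree a little on the spacing along x. The wrist view gives about 2.5 mm near and 2 mm far, while the top view suggests nearer 3.8 mm and 1 mm. Both put it inside the bay.
- **Lid:** I raised it slowly, in steps of 0.2 to 0.3 mm until the seal gave. The pull read about 16 N just before the seal let go, and I saw no jump. The tool has risen 19.8 mm since gripping the knob, and the scene picture, taken 0.5 mm lower, agrees with about 20 mm. It is level and centred over the jar, and the force reads about 3 N, roughly the lid's weight.
- **Other things on the desk:** the other boards, vial, stopper and forceps look unmoved in the top picture by eye. I did not measure them.

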